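Check a hatch frame for square by its diagonals and true it up

ROBOT

A 6-joint arm with a two-finger parallel gripper is mounted at the origin on the work surface. World frame = base frame: x ahead of the robot, y to its left, z up, the work surface at z = 0. Lengths are in m, angles in rad, forces in N, time in s.
With the tool pointing down it reaches from about 0.3 to 0.875 m from the base axis. Payload 6.4 kg.
Tool frame: the origin (TCP) lies at the very end of the fingers, on their centre line; the grasp point (between the pads) lies 19 mm behind it; z points along the fingers, y is the line along which they close (so a half turn about z gives the same grasp; the last joint's range is limited). The gripper opens to 85 mm and grips with 20 to 120 N. Pads are 22 mm wide; open, the fingers measure 114 mm over their backs; the gripper's body (76 mm by 85 mm) begins 54 mm behind the grasp point. The pads swing forward as they close: fully open they stand 13 mm farther back than shut.
Start: joints at [1.114, 0.181, 1.607, -0, 1.354, -0.206], TCP at [0.143, 0.557, 0.231] pointing down, gripper open.
Joint ranges: [-2.99, 2.99], [-0.89, 2.07], [0.3, 2.58], [-1.14, 4.28], [0, 2.63], [-3.12, 3.12]. Speed limits (rad/s): [2.57, 2.57, 3.01, 3.14, 3.14, 3.14].

INTERFACE

Orientations are given as a unit quaternion [w, x, y, z].
In Python, from bench import telemetry, camera, ctrl, spotter gives the robot as it stands.
- The arm moves only by the tool send_rows, never from a script. Its argument "series" is a list of rows, each a list of 3 entries, a list of its own where there are three numbers: the turn, a rotation vector about the world's x, y, z in degrees, then the shift along the world's x, y, z in mm, then the closure, from -1 (fully open) to 1 (shut), so that 0 is half open. In form: [[[rx, ry, rz], [dx, dy, dz], gripper], ...]. A call has 1 to 10 rows; each row is the pose to reach, as a shift and turn from the pose commanded when the call began; what a row does not reach only later rows make up. A row lasts 1/8 s, in which the tool goes at most 62.5 mm and 10.7 degrees, less where a joint would pass 70% of its speed; a pose out of reach is approached as far as the arm can. A call with a gripper value outside its range is refused whole. The fingers move at their own pace and stop on an object; the grip force is fixed at half the most. Time passes only in rows, so rows that repeat a pose let the fingers close. It gives the time, the measured TCP pose, the force, the opening and the grip force at its end, in the units of the state.
- telemetry.get_obs(): the state, without advancing time (a new reading comes with each control period).
- camera(name): name is "scene" or "top"; returns a dict with "pixels" (480x640x3 uint8, red, green, blue), "camera_matrix" (3x3 intrinsics, pixels), "dist_coeffs" ([k1, k2, p1, p2, k3] as OpenCV has them; the pictures are not rectified), "xyz" and "orientation" of the camera in the world. Camera axes: x right, y up, looking along -z (the intrinsics and any distortion apply to the point x, -y, -z); pixel columns grow to the right and rows downward; lengths in m; the calibration is good to about 2 mm. A picture is of the moment at which its call begins. There is no depth.
- ctrl.hand_in(): hands the job in; it is judged then, once.
Trained networks look in the newest picture that a camera, given by its name, has taken for a name from the list of things; names that differ only in an ending like _2 or _b are one class to them, and where a whole thing is asked for, a point or a joint stands for the part that bears it (a point fixed in the world has none). Each returns a list of dicts, best first, with "conf" (0 to 1); they miss things now and then, are a little off and sometimes report something else, mostly with a low value. They report only what shows in the picture. A call takes as long as a camera call.
- spotter.boxes_of(thing, camera): "xyz" ([x, y, z] in m, in world coordinates, good to about 4 mm: the middle of the surface that is visible of it).
- spotter.landmark_of(thing, camera): "xyz" ([x, y, z] in m, in world coordinates, good to about 4 mm: a listed point, or the origin of a listed thing).
The state is a dict: "time_s": time; "q": joint angles; "dq": joint speeds; "joint_efforts": joint torques, N m; "eef_pos": TCP position; "eef_rot": TCP orientation; "wrist_force": force on the tool from outside, world axes, zero at the start; "torque": the same for the moment, N m; "opening": opening from 0.0 (shut) to 1.0 (fully open); "grasp_force": force on a finger pad.
Only numpy, scipy, OpenCV 4.12 (cv2) and the standard library are available. Lean on these libraries where they do the work, as an engineer would, in place of code of your own. Each camera call takes 0.05 s, during which the arm holds its last target. There are 200 camera calls.

TASK

Check the white hatch frame on the assembly board for squareness with the slide rule: lay the rule in the opening and slide it out until both its points bear gently in two opposite corners, first on the diagonal that starts at the corner with the yellow plate, then on the other diagonal, without forcing the frame out of shape. If the two lengths differ, push the far end of the frame sideways until the diagonals agree to within 3 mm. Leave the rule lying on the board or the counter and the other things where they are.

Things in the scene. Friction and masses are not known exactly. Their poses are not given: they have to be found in the camera images.
- rule: Slide rule (pinch rod) lying flat, 0.13 to 0.21 kg: two flat bars side by side, together 18 wide, 13 high. This body is the aluminium half, orange collar. Origin on the underside, on the line through the points, midway between them when closed (also about the centre of mass). x runs from this half's point (at x = -129 mm) to the other half's; z up
- rule_slide (a joint): Extension in m, 0 to 0.048. The collars sit on the bars' INNER ends, so squeezing them together lengthens the rule, drawing them apart shortens it: length over points = 258 mm + extension = 324 mm minus the width over the collars' outer faces. Stiff fit: slides at about 5 N (a lighter squeeze does not lengthen it) and stays as left; squeeze beyond that bears on the corners
- rule_nose (a point): Extreme end of the aluminium half's point, 6.5 mm above the underside. Each point is an upright steel pin, 5 diameter, on a 5 wide stem; seated in a square corner its end stops 1 mm short of the true corner, in line with it
- rule_tip (a point): Extreme end of the sliding brass half's point, 6.5 mm above the underside
- rule_grip1 (a point): Centre of the orange collar (aluminium half), 28 mm above the underside. Both collars are upright blocks 10 thick along the rule, 24 wide, 40 high from the underside, with the 13 high bars running on beyond them. Its outer face is at x = +33 mm of the rule
- rule_grip2 (a point): Centre of the black collar (brass sliding half), 28 mm above the underside. Its outer face is at x = -33 mm + extension of the rule, so the width over both collars is 66 mm closed, 18 mm fully out
- frame: Fixed plywood board, 360 (x) x 300 (y) x 12, under the white frame; origin on its underside at the middle of the frame's opening, z up. In the opening the rule lies on the board, 12 mm above the counter. Opening 200 x 200 inside; rails 20 wide, top 36 mm above the counter, loosely riveted, so it can rack into a lozenge with sides parallel and still 200 long
- frame_near: Near rail, fixed, same origin and axes as the board. Inner corners at x = -100, y = +100 (left, yellow corner plate) and y = -100 mm (right). Two red-handled toggle clamps at y = +60 and -60, x = -180 to -105, up to 60 mm above the counter, hold it down
- frame_left: Left rail; origin at the near left inner corner (at counter level), which it pivots about; x runs along its inner face to the far left inner corner, 200 mm away; the rail lies on the +y side of that face. The frame is square when this x axis is parallel to the board's; at the start it is off by anything up to about 0.08 rad either way
- frame_right: Right rail; origin at the near right inner corner (at counter level), which it pivots about; x runs along its inner face to the far right inner corner, 200 mm away; the rail lies on the -y side of that face
- frame_far: Far rail, 240 over all; origin at the middle of its inner face (at counter level), axes parallel to the board's, far inner corners at its y = +100 and -100 mm, rail on the +x side. Swings sideways with the side rails. Stiff rivets: about 11 N sideways at the far rail, or 15 N along a diagonal, racks the frame; it stays as it is left
- level: Yellow torpedo spirit level, 250 x 22 x 44, standing on its edge on the counter; bystander. Origin at the centre of its underside, x along it
- cart_teal: Teal sealant cartridge standing up, 49 diameter, 227 high; bystander
- cart_green: Green sealant cartridge standing up, 49 diameter, 227 high; bystander
- screw_box: Orange carton of screws, 90 x 120 x 60; bystander
- tape_roll: Roll of yellow tape lying flat, 100 diameter, 48 high; bystander
- mallet: Hammer lying on the counter; bystander
- pencil: Red carpenter's pencil, 150 x 12 x 8, lying on the board beyond the far rail; bystander

How it is judged:
By the outcome, as a careful person would: the job done as asked, in the order asked, and still so for the second after the job is handed in, with the robot touching nothing.
It also fails if it takes over 72 s, if anything falls off the work surface, if the arm or the gripper's body presses on something with over 40 N, if the wrist force passes 120 N, or if a joint passes its speed limit or range.

## Working session

There is one attempt and no reset: what is moved stays moved. The work goes in short steps, Python scripts to look and compute and a tool call to move; the robot and the scene stay as the last step left them, time stands still between calls to the robot, and variables do not carry over. Pictures are saved under pics/ and viewed, at most 10 in all, crops included, and the job is handed in when it is done.

Besides the shell and the picture viewer there is one more tool, called after "Call:" by a JSON object that holds its "fn" and its "kwargs". send_rows: Moves the arm, as the interface text tells. Its arguments: {"type":"object","properties":{"series":{"type":"array","items":{"type":"array"}}},"required":["series"]}

```bash
ls; mkdir -p pics
cat > h.py <<'E'
import numpy as np, cv2
from scipy.spatial.transform import Rotation as R
from bench import telemetry, camera, ctrl, spotter
def rot(q): return R.from_quat([q[1],q[2],q[3],q[0]]).as_matrix()
def ray(c,uv,z):
    uv=np.array(uv,float).reshape(-1,1,2)
    n=cv2.undistortPoints(uv,np.array(c['camera_matrix']),np.array(c['dist_coeffs']))[:,0]
    d=np.c_[n[:,0],-n[:,1],-np.ones(len(n))]@rot(c['orientation']).T
    o=np.array(c['xyz']); return o+d*((z-o[2])/d[:,2])[:,None]
def proj(c,P):
    P=(np.atleast_2d(P)-np.array(c['xyz']))@rot(c['orientation'])
    P=P*[1,-1,-1]
    return cv2.projectPoints(P.reshape(-1,1,3),np.zeros(3),np.zeros(3),np.array(c['camera_matrix']),np.array(c['dist_coeffs']))[0][:,0]
def save(n,img): cv2.imwrite('pics/'+n+'.png',cv2.cvtColor(img,cv2.COLOR_RGB2BGR))
E
python3 - <<'E'
from h import *
for n in ('scene','top'):
    c=camera(n); save(n+'0',c['pixels']); print(n,c['xyz'],np.array(c['camera_matrix'])[0,0],proj(c,[.5,0,0]))
    for t in ['rule','rule_nose','rule_tip','rule_grip1','rule_grip2','frame','frame_near','frame_left','frame_right','frame_far','level','cart_teal','cart_green','screw_box','tape_roll','mallet','pencil']:
        r=spotter.landmark_of(t,n); print(t,[(np.round(x['xyz'],3).tolist(),round(x['conf'],2)) for x in r[:2]])
o=telemetry.get_obs(); print(o)
E
```

```text
pics
scene [1.50444903 0.51898825 0.75972422] 489.09899885632205 [[342.1962048  252.73742338]]
rule [([0.506, -0.313, 0.001], 0.73)]
rule_nose [([0.376, -0.316, 0.01], 0.83), ([0.476, -0.319, 0.034], 0.44)]
rule_tip [([0.633, -0.309, 0.008], 0.86), ([0.758, -0.293, -0.005], 0.68)]
rule_grip1 [([0.531, -0.315, 0.028], 0.79), ([0.478, -0.32, 0.029], 0.58)]
rule_grip2 [([0.531, -0.315, 0.028], 0.79), ([0.478, -0.32, 0.029], 0.58)]
frame [([0.562, -0.005, 0.002], 0.8)]
frame_near [([0.654, -0.009, 0.003], 0.2)]
frame_left [([0.467, 0.112, -0.002], 0.83)]
frame_right [([0.449, -0.091, 0.0], 0.69)]
frame_far [([0.655, -0.009, 0.003], 0.58)]
level []
cart_teal [([0.707, 0.392, -0.003], 0.23)]
cart_green [([0.707, 0.391, -0.0], 0.82)]
screw_box [([0.761, -0.294, -0.004], 0.97), ([0.374, -0.468, -0.001], 0.33)]
tape_roll [([0.371, -0.474, -0.001], 0.94), ([0.377, -0.321, 0.008], 0.47)]
mallet [([0.62, -0.488, 0.003], 0.9)]
pencil [([0.709, -0.018, 0.013], 0.8)]
top [0.30191806 0.00514662 1.60237106] 610.5590833103133 [[319.85895631 272.69881221]]
rule [([0.51, -0.314, -0.002], 0.69)]
rule_nos
[... 898 characters left out ...]
0.003], 0.51)]
{'time_s': 1.8, 'q': array([ 1.11367537e+00,  1.80797317e-01,  1.60701719e+00,  6.59227699e-06,
        1.35379876e+00, -2.06294285e-01]), 'dq': array([ 0.00104461, -0.00103238, -0.00052168, -0.00055625,  0.00118183,
       -0.00047761]), 'joint_efforts': array([ 1.27820280e-03, -4.44833672e+01, -3.51675975e+01, -2.26165466e-04,
        7.31025775e-04,  3.59896126e-05]), 'eef_pos': array([0.1426985 , 0.5570184 , 0.23128165]), 'eef_rot': array([-6.40037682e-06,  1.25085536e-01,  9.92145961e-01, -8.69822244e-06]), 'wrist_force': array([-0.63995325, -0.4095709 , -0.06144795]), 'torque': array([0.04020646, 0.00460092, 0.04839089]), 'grasp_force': 0.0, 'opening': 1.003150963103371}
```

View images.

Run:
```python
import cv2
a=cv2.imread('pics/top0.png'); b=cv2.imread('pics/scene0.png')
cv2.imwrite('pics/topc.png',cv2.resize(a[90:380,130:520],None,fx=2,fy=2,interpolation=cv2.INTER_CUBIC))
```

```text
(no output)
```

View pics/topc.png

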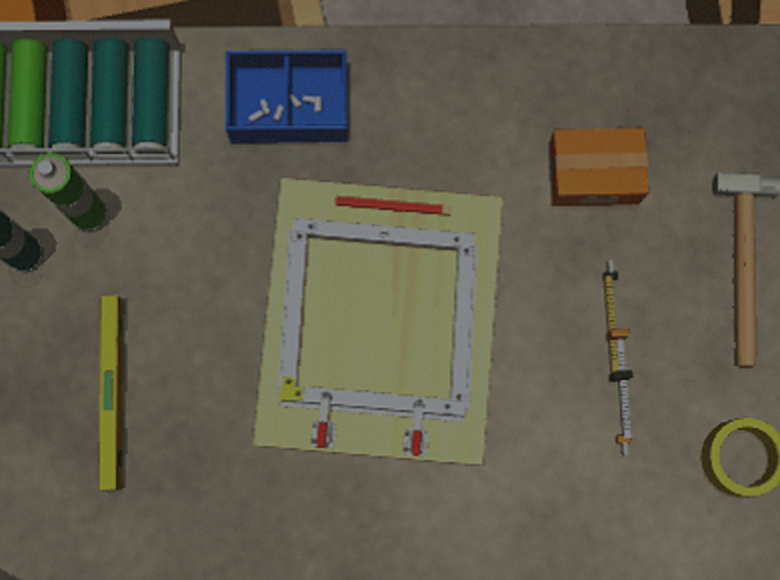

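View pics/scene0.png

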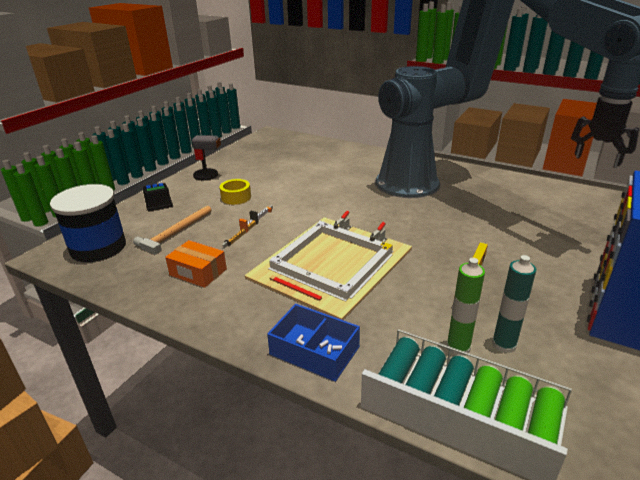

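```bash
cat >> h.py <<'E'
def ortho(c,x0,x1,y0,y1,z,s):
    # rows: x from x1 down to x0 ; cols: y from y1 down to y0 ; s px per mm
    H=int((x1-x0)*1000*s); W=int((y1-y0)*1000*s)
    X=x1-(np.arange(H)+.5)/1000/s; Y=y1-(np.arange(W)+.5)/1000/s
    g=np.stack(np.meshgrid(X,Y,indexing='ij')+[np.full((H,W),z)] if False else [*np.meshgrid(X,Y,indexing='ij'),np.full((H,W),z)],-1).reshape(-1,3)
    p=proj(c,g).reshape(H,W,2).astype(np.float32)
    return cv2.remap(c['pixels'],p[...,0],p[...,1],cv2.INTER_CUBIC)
def edge(c,a,b,z,w=.012,n=40,sign=None):
    """fit line to strongest brightness edge near segment a-b (world xy) at height z; profile along left normal; returns refined pts at a and b"""
    a=np.array(a);b=np.array(b);t=(b-a)/np.linalg.norm(b-a);nn=np.array([-t[1],t[0]])
    img=cv2.cvtColor(c['pixels'],cv2.COLOR_RGB2LAB).astype(np.float32)
    ch=img[...,2] if sign in ('b+','b-') else img[...,0]
    o=np.linspace(-w,w,97); pts=[]
    for f in np.linspace(.12,.88,n):
        q=a+f*(b-a)+o[:,None]*nn
        p=proj(c,np.c_[q,np.full(97,z)]).astype(np.float32)
        v=cv2.remap(ch,p[None,:,0],p[None,:,1],cv2.INTER_LINEAR)[0]
        g=np.gradient(cv2.GaussianBlur(v[:,None],(1,9),2)[:,0])
        g=np.abs(g) if sign is None else (g if sign[-1]=='+' else -g)
        g=np.clip(g,0,None); k=g.argmax(); s=slice(max(k-10,0),k+11)
        pts.append((f,(o[s]*g[s]).sum()/g[s].sum()))
    pts=np.array(pts); m=np.ones(n,bool)
    for _ in range(4):
        k=np.polyfit(pts[m,0],pts[m,1],1); r=np.abs(np.polyval(k,pts[:,0])-pts[:,1]); m=r<max(.0008,2*np.median(r))
    return a+np.polyval(k,0)*nn, b+np.polyval(k,1)*nn, r[m].std(), m.sum()
E
cat > meas.py <<'E'
from h import *
def inter(l,m):
    A=np.c_[l[1]-l[0],m[0]-m[1]]; t=np.linalg.solve(A,m[0]-l[0]); return l[0]+t[0]*(l[1]-l[0])
def frame(c,C,z=.036):
    # C: guessed inner corners NL,NR,FR,FL at rail-top height; b channel: white rail low b, board yellow high b
    ls=[]
    for i in range(4):
        ls.append(edge(c,C[i],C[(i+1)%4],z,sign='b+'))
    NR,FR,FL,NL=[inter(ls[i],ls[(i+1)%4]) for i in range(4)]
    return np.array([NL,NR,FR,FL]),[(round(l[2]*1e3,2),int(l[3])) for l in ls]
E
python3 - <<'E'
from meas import *
c=camera('top'); np.save('pics/t.npy',c['pixels'])
px=np.array([[305,237],[457,247],[452,400],[300,388]])/2+[130,90]
C=ray(c,px[[3,2,1,0]],.036)[:,:2]; print(C.round(4))
for i in range(3):
    C,q=frame(c,C); print(C.round(4).tolist(),q)
D=lambda i,j:np.linalg.norm(C[i]-C[j])*1e3
print('sides',[round(D(i,(i+1)%4),1) for i in range(4)],'diag NL-FR',D(0,2),'NR-FL',D(1,3))
bp=np.array([[255,445],[484,463],[502,197],[280,180]])/2+[130,90]
B=ray(c,bp,.012)[:,:2]
ls=[edge(c,B[i],B[(i+1)%4],.012,sign='b+') for i in range(4)]
Bc=np.array([inter(ls[i-1],ls[i]) for i in range(4)]); print('board',Bc.round(4).tolist(),[(round(l[2]*1e3,2),l[3]) for l in ls], [round(np.linalg.norm(Bc[i]-Bc[(i+1)%4])*1e3,1) for i in range(4)])
im=np.vstack([ortho(c,.42,.7,-.15,.14,.036,2),]); 
save('of',im)
r=ortho(c,.36,.66,-.36,-.26,.013,2); save('or',r)
full=np.zeros((600,800,3),np.uint8); full[:560,:580]=im; full[:600,590:790]=r; save('o1',full)
E
```

```text
[[ 0.4673  0.103 ]
 [ 0.4498 -0.0924]
 [ 0.6511 -0.1029]
 [ 0.6663  0.0966]]
[[0.4716, 0.108], [0.4518, -0.0891], [0.6471, -0.1033], [0.6666, 0.0937]] [(np.float64(0.2), 39), (np.float64(0.21), 39), (np.float64(0.23), 37), (np.float64(0.22), 37)]
[[0.4714, 0.1079], [0.4519, -0.0892], [0.6471, -0.1033], [0.6666, 0.0939]] [(np.float64(0.17), 40), (np.float64(0.22), 40), (np.float64(0.21), 39), (np.float64(0.24), 40)]
[[0.4714, 0.108], [0.452, -0.0892], [0.647, -0.1032], [0.6666, 0.0938]] [(np.float64(0.18), 40), (np.float64(0.21), 38), (np.float64(0.2), 39), (np.float64(0.23), 38)]
sides [np.float64(198.1), np.float64(195.6), np.float64(198.0), np.float64(195.8)] diag NL-FR 274.7334510703402 NR-FL 282.0708575862723
board [[0.3971, 0.1667], [0.3677, -0.1319], [0.726, -0.1669], [0.7547, 0.1319]] [(np.float64(0.23), np.int64(39)), (np.float64(0.21), np.int64(36)), (np.float64(0.27), np.int64(38)), (np.float64(0.18), np.int64(31))] [np.float64(300.1), np.float64(360.1), np.float64(300.1), np.float64(359.2)]Traceback (most recent call last):
  File "<stdin>", line 16, in <module>
ValueError: could not broadcast input array from shape (559,580,3) into shape (560,580,3)
```

Run:
```python
from h import *
c=camera('top')
r=ortho(c,.36,.66,-.36,-.26,.013,2.5); r2=ortho(c,.36,.66,-.36,-.26,.04,2.5)
save('o1',np.hstack([r,r2]))
```

```text
(no output)
```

View pics/o1.png

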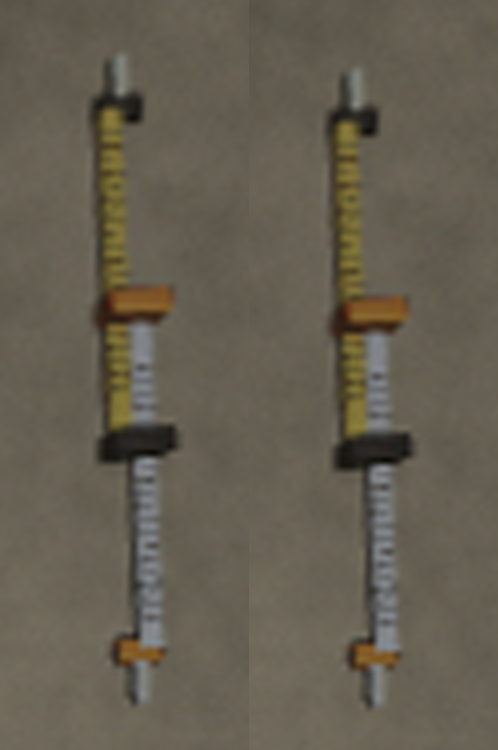

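Call:
{"fn": "send_rows", "kwargs": {"series": [[[0,0,3],[60,-30,0],-1],[[0,0,6],[110,-70,0],-1],[[0,0,9],[160,-120,0],-1],[[0,0,12],[200,-170,0],-1],[[0,0,14],[235,-220,0],-1],[[0,0,16.3],[260,-270,0],-1],[[0,0,16.3],[280,-325,0],-1],[[0,0,16.3],[300,-380,0],-1],[[0,0,16.3],[315,-435,0],-1],[[0,0,16.3],[325,-490,0],-1]]}}

```text
time_s: 3.15
eef_pos: [0.4682, 0.065, 0.2316]
eef_rot: [0.0, -0.017, 1.0, -0.0]
wrist_force: [0.3, 0.4, 0.2]
opening: 0.998
grasp_force: 0.0
```

Call:
{"fn": "send_rows", "kwargs": {"series": [[[0,0,0],[8,-58,0],-1],[[0,0,0],[15,-116,0],-1],[[0,0,0],[22,-174,0],-1],[[0,0,0],[28,-232,-10],-1],[[0,0,0],[34,-290,-40],-1],[[0,0,0],[40,-340,-75],-1],[[0,0,0],[40,-375,-110],-1],[[0,0,0],[40,-379,-150],-1],[[0,0,0],[40,-379,-165],-1],[[0,0,0],[40,-379,-165],-1]]}}

```text
time_s: 4.4
eef_pos: [0.5072, -0.311, 0.0656]
eef_rot: [-0.001, -0.017, 1.0, 0.001]
wrist_force: [0.3, 0.1, -0.8]
opening: 1.002
grasp_force: 0.0
```

Run:
```python
from h import *
o=telemetry.get_obs(); print(o['eef_pos'],o['q'])
for n in ('scene','top'):
    c=camera(n)
    for t in ['rule','rule_grip1','rule_grip2','rule_nose','rule_tip']:
        r=spotter.landmark_of(t,n); print(n,t,[(np.round(x['xyz'],3).tolist(),round(x['conf'],2)) for x in r[:2]])
    if n=='scene':
        p=proj(c,[.508,-.312,.03])[0].astype(int); save('s2',cv2.resize(c['pixels'][p[1]-110:p[1]+70,p[0]-120:p[0]+120],None,fx=3,fy=3,interpolation=cv2.INTER_CUBIC))
```

```text
[ 0.50723959 -0.31103428  0.06557166] [-7.49403449e-01  4.21108289e-01  1.66722297e+00  9.35022434e-05
  1.05552094e+00 -2.35433440e+00]
scene rule [([0.508, -0.316, 0.001], 0.75), ([0.759, -0.296, -0.007], 0.19)]
scene rule_grip1 [([0.479, -0.319, 0.032], 0.81), ([0.53, -0.317, 0.025], 0.7)]
scene rule_grip2 [([0.479, -0.319, 0.032], 0.81), ([0.53, -0.317, 0.025], 0.7)]
scene rule_nose [([0.377, -0.318, 0.006], 0.71)]
scene rule_tip [([0.634, -0.309, 0.008], 0.84)]
top rule []
top rule_grip1 []
top rule_grip2 []
top rule_nose [([0.659, -0.004, 0.001], 0.4)]
top rule_tip [([0.759, -0.298, -0.0], 0.56), ([0.636, -0.31, 0.004], 0.44)]
```

View pics/s2.png

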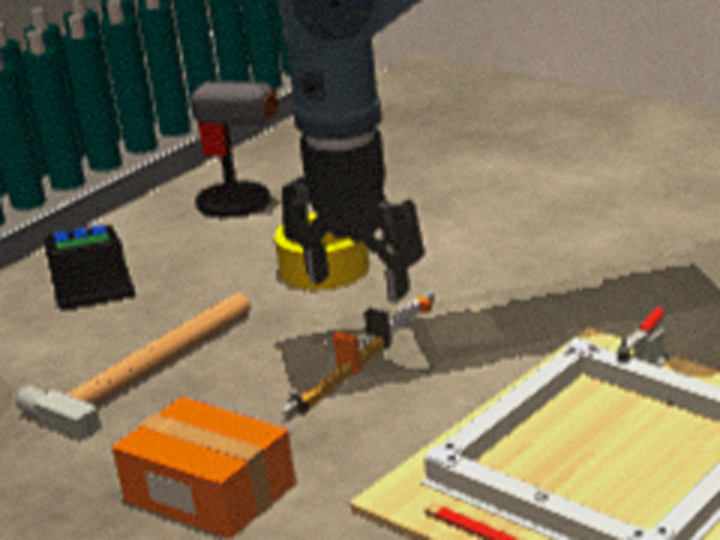

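Call:
{"fn": "send_rows", "kwargs": {"series": [[[0,0,0],[0,-3,-30],-1],[[0,0,0],[0,-3,-55],-1],[[0,0,0],[0,-3,-62],-1],[[0,0,0],[0,-3,-62],0.2],[[0,0,0],[0,-3,-62],0.5],[[0,0,0],[0,-3,-62],0.8],[[0,0,0],[0,-3,-62],0.8],[[0,0,0],[0,-3,-62],0.8],[[0,0,0],[0,-3,-62],0.8]]}}

```text
time_s: 6.12
eef_pos: [0.5082, -0.3155, 0.0053]
eef_rot: [0.001, -0.017, 1.0, -0.001]
wrist_force: [-1.5, 0.5, 5.7]
opening: 0.178
grasp_force: 60.3
```

Call:
{"fn": "send_rows", "kwargs": {"series": [[[0,0,0],[0,0,30],0.8],[[0,0,0],[0,0,70],0.8],[[0,0,0],[0,0,110],0.8],[[0,0,-10],[10,50,110],0.8],[[0,0,-20],[20,100,110],0.8],[[0,0,-30],[30,150,110],0.8],[[0,0,-40],[40,200,110],0.8],[[0,0,-50],[45,250,110],0.8],[[0,0,-51.8],[50,300,110],0.8],[[0,0,-51.8],[54,318,110],0.8]]}}

```text
time_s: 7.38
eef_pos: [0.5611, 0.0058, 0.1139]
eef_rot: [-0.001, 0.42, 0.907, 0.0]
wrist_force: [0.8, -0.1, -2.3]
opening: 0.18
grasp_force: 59.4
```

Run:
```python
from h import *
o=telemetry.get_obs(); print(o['eef_pos'],o['eef_rot'],o['wrist_force'],o['opening'],o['time_s'])
for n in ('scene','top'):
    c=camera(n)
    for t in ['rule','rule_grip1','rule_nose','rule_tip']:
        r=spotter.landmark_of(t,n); print(n,t,[(np.round(x['xyz'],3).tolist(),round(x['conf'],2)) for x in r[:2]])
    if n=='top': save('t3',cv2.resize(c['pixels'][170:340,240:400],None,fx=3.5,fy=3.5,interpolation=cv2.INTER_CUBIC)); print(proj(c,[.5617,.0026,.1]))
```

```text
[0.56106065 0.00583482 0.11386068] [-6.08815722e-04  4.20283300e-01  9.07392735e-01  4.60932199e-05] [ 0.75783051 -0.13679517 -2.31908583] 0.1801765092764966 7.375
scene rule [([0.561, 0.01, 0.111], 0.64), ([0.623, -0.488, 0.003], 0.21)]
scene rule_grip1 [([0.543, 0.025, 0.141], 0.83), ([0.573, -0.013, 0.139], 0.73)]
scene rule_nose [([0.473, 0.106, 0.116], 0.62)]
scene rule_tip [([0.644, -0.09, 0.115], 0.67)]
top rule [([0.565, 0.003, 0.104], 0.48), ([0.701, 0.388, -0.003], 0.3)]
top rule_grip1 [([0.548, 0.019, 0.137], 0.46)]
top rule_nose [([0.652, 0.47, -0.004], 0.48)]
top rule_tip [([0.641, -0.094, 0.112], 0.61)]
[[318.65890959 243.2441461 ]]
```

View pics/t3.png

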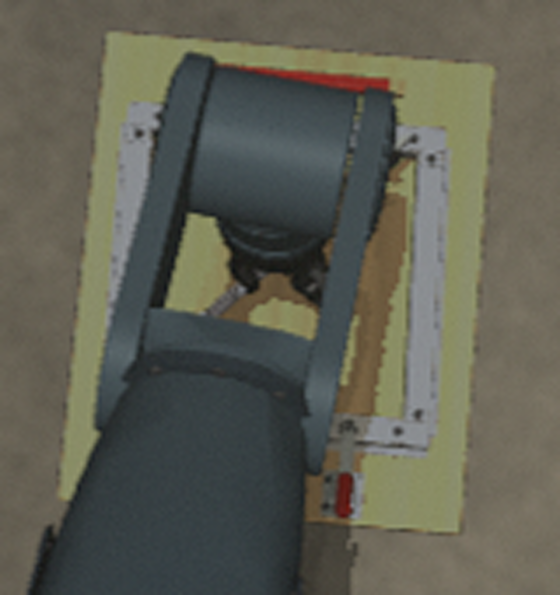

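Call:
{"fn": "send_rows", "kwargs": {"series": [[[0,0,0],[1,-1,0],0.8],[[0,0,0],[1,-1,-30],0.8],[[0,0,0],[1,-1,-50],0.8],[[0,0,0],[1,-1,-70],0.8],[[0,0,0],[1,-1,-85],0.8],[[0,0,0],[1,-1,-92],0.8],[[0,0,0],[1,-1,-97],0.8],[[0,0,0],[1,-1,-97],0.8]]}}

```text
time_s: 8.88
eef_pos: [0.5632, 0.0019, 0.0177]
eef_rot: [0.0, 0.422, 0.907, 0.0]
wrist_force: [-0.1, 0.4, -1.6]
opening: 0.179
grasp_force: 59.4
```

Call:
{"fn": "send_rows", "kwargs": {"series": [[[0,0,0],[0,0,0],0.3],[[0,0,0],[0,0,0],-0.2],[[0,0,0],[0,0,0],-0.6],[[0,0,0],[0,0,25],-1],[[0,0,0],[0,0,60],-1],[[0,0,-10],[0,0,80],-1],[[0,0,-20],[0,0,80],-1],[[0,0,-30],[0,0,80],-1],[[0,0,-40],[0,0,80],-1],[[0,0,-50],[0,0,80],-1]]}}

```text
time_s: 10.12
eef_pos: [0.5627, 0.002, 0.0974]
eef_rot: [0.0, 0.767, 0.641, 0.0]
wrist_force: [0.5, 0.6, -0.4]
opening: 1.002
grasp_force: 0.0
```

Call:
{"fn": "send_rows", "kwargs": {"series": [[[0,0,-10],[0,0,0],-1],[[0,0,-20],[0,0,0],-1],[[0,0,-30],[0,0,0],-1],[[0,0,-40],[0,0,0],-1],[[0,0,-40],[0,0,0],-1]]}}

```text
time_s: 10.75
eef_pos: [0.5627, 0.002, 0.0974]
eef_rot: [0.0, 0.939, 0.344, 0.0]
wrist_force: [0.3, -0.1, 0.2]
opening: 1.003
grasp_force: 0.0
```

```bash
cat > look.py <<'E'
from h import *
import sys
o=telemetry.get_obs(); print(o['eef_pos'],o['eef_rot'].round(3),o['wrist_force'].round(1),o['opening'],o['time_s'],o['q'].round(2))
c=camera('scene')
for t in ['rule','rule_grip1','rule_nose','rule_tip']:
    r=spotter.landmark_of(t,'scene'); print(t,[(np.round(x['xyz'],3).tolist(),round(x['conf'],2)) for x in r[:2]])
np.savez('pics/last.npz',**c)
save(sys.argv[1],cv2.resize(c['pixels'][180:340,230:430],None,fx=4,fy=3.75,interpolation=cv2.INTER_CUBIC))
E
python3 look.py s4
```

```text
[0.56272753 0.00202068 0.09738342] [0.    0.939 0.344 0.   ] [ 0.3 -0.1  0.2] 1.0031528021846885 10.75 [-0.21  0.31  1.74  0.    1.09  0.66]
rule [([0.563, 0.006, 0.014], 0.8)]
rule_grip1 [([0.578, -0.017, 0.042], 0.85), ([0.548, 0.022, 0.044], 0.8)]
rule_nose [([0.479, 0.102, 0.02], 0.6)]
rule_tip [([0.646, -0.095, 0.02], 0.65), ([0.548, 0.021, 0.044], 0.58)]
```

View pics/s4.png

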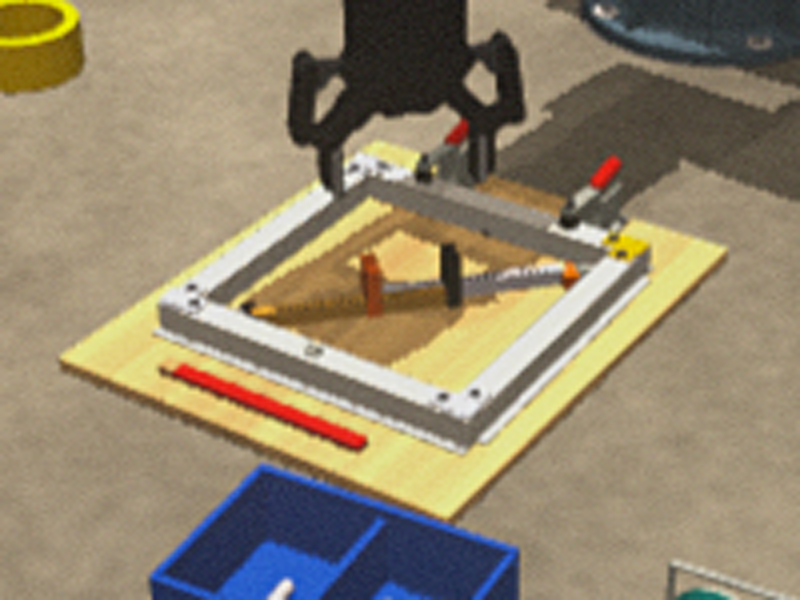

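Call:
{"fn": "send_rows", "kwargs": {"series": [[[0,0,0],[-0.7,0.8,-25],-1],[[0,0,0],[-0.7,0.8,-50],-1],[[0,0,0],[-0.7,0.8,-63],-1],[[0,0,0],[-0.7,0.8,-67],-0.7],[[0,0,0],[-0.7,0.8,-67],-0.5],[[0,0,0],[-0.7,0.8,-67],-0.42],[[0,0,0],[-0.7,0.8,-67],-0.38],[[0,0,0],[-0.7,0.8,-67],-0.35],[[0,0,0],[-0.7,0.8,-67],-0.35]]}}

```text
time_s: 12.12
eef_pos: [0.563, 0.0027, 0.0318]
eef_rot: [0.001, 0.939, 0.343, 0.001]
wrist_force: [-2.4, 0.9, 8.1]
opening: 0.678
grasp_force: 9.4
```

Call:
{"fn": "send_rows", "kwargs": {"series": [[[0,0,0],[0,0,1],-0.33],[[0,0,0],[0,0,1.6],-0.3],[[0,0,0],[0,0,2],-0.27],[[0,0,0],[0,0,2.4],-0.24],[[0,0,0],[0,0,2.6],-0.22],[[0,0,0],[0,0,2.6],-0.22]]}}

```text
time_s: 12.88
eef_pos: [0.5614, 0.003, 0.0329]
eef_rot: [-0.0, 0.939, 0.343, -0.001]
wrist_force: [-2.9, 2.7, 5.8]
opening: 0.614
grasp_force: 15.0
```

Call:
{"fn": "send_rows", "kwargs": {"series": [[[0,0,0],[0,0,1],-0.22],[[0,0,0],[0,0,1.5],-0.22],[[0,0,0],[0,0,1.5],-0.22]]}}

```text
time_s: 13.25
eef_pos: [0.5612, 0.0028, 0.0337]
eef_rot: [-0.0, 0.939, 0.343, -0.001]
wrist_force: [-1.9, -0.4, -3.3]
opening: 0.607
grasp_force: 5.7
```

Call:
{"fn": "send_rows", "kwargs": {"series": [[[0,0,0],[0,0,0.1],-0.205],[[0,0,0],[0,0,0.2],-0.19],[[0,0,0],[0,0,0.4],-0.175],[[0,0,0],[0,0,0.5],-0.165],[[0,0,0],[0,0,0.7],-0.165],[[0,0,0],[0,0,0.7],-0.165]]}}

```text
time_s: 14.0
eef_pos: [0.5609, 0.0024, 0.0344]
eef_rot: [-0.0, 0.939, 0.343, -0.001]
wrist_force: [-3.5, -3.1, -4.0]
opening: 0.589
grasp_force: 15.2
```

Call:
{"fn": "send_rows", "kwargs": {"series": [[[0,0,0],[-0.8,-0.6,0.5],-0.16],[[0,0,0],[-1.6,-1.3,1],-0.16],[[0,0,0],[-1.6,-1.3,1],-0.16]]}}

```text
time_s: 14.38
eef_pos: [0.5607, 0.0018, 0.0364]
eef_rot: [-0.0, 0.939, 0.343, 0.0]
wrist_force: [-2.5, -0.4, -2.8]
opening: 0.58
grasp_force: 5.9
```

```bash
python3 -c "
from h import *
o=telemetry.get_obs(); print(o['eef_pos'],o['wrist_force'].round(1),o['torque'].round(2),o['opening'],o['grasp_force'])"; python3 look.py s5
```

```text
[0.56065609 0.00176021 0.03638816] [-2.5 -0.4 -2.8] [ 0.06  0.52 -0.02] 0.5799446080783579 5.900906100869179
[0.56065609 0.00176021 0.03638816] [-0.     0.939  0.343  0.   ] [-2.5 -0.4 -2.8] 0.5799446080783579 14.375 [-0.21  0.4   1.77  0.    0.97  0.66]
rule [([0.559, 0.012, 0.019], 0.97)]
rule_grip1 [([0.55, 0.014, 0.047], 0.81), ([0.368, -0.472, -0.003], 0.25)]
rule_nose [([0.47, 0.107, 0.025], 0.56)]
rule_tip [([0.65, -0.102, 0.026], 0.7)]
```

View pics/s5.png

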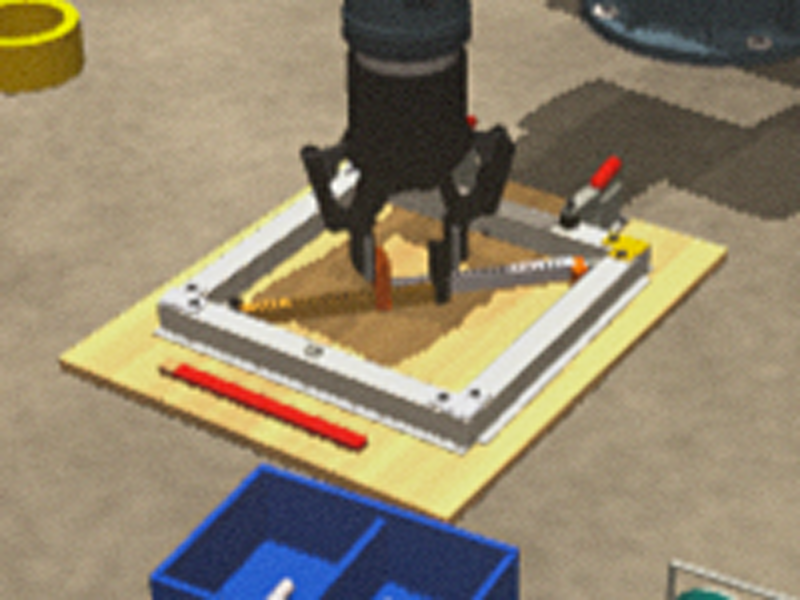

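Call:
{"fn": "send_rows", "kwargs": {"series": [[[0,0,0],[0,0,-1.5],-0.16],[[0,0,0],[0,0,-3],-0.16],[[0,0,0],[0,0,-3.5],-0.16],[[0,0,0],[0,0,-3.5],-0.16]]}}

```text
time_s: 15.12
eef_pos: [0.561, 0.0015, 0.0334]
eef_rot: [0.0, 0.939, 0.343, 0.0]
wrist_force: [-4.5, 1.6, 5.1]
opening: 0.583
grasp_force: 5.9
```

Call:
{"fn": "send_rows", "kwargs": {"series": [[[0,0,0],[0,0,0.6],-0.15],[[0,0,0],[0,0,0.7],-0.14],[[0,0,0],[0,0,0.7],-0.14]]}}

```text
time_s: 15.5
eef_pos: [0.5608, 0.0014, 0.0336]
eef_rot: [0.0, 0.939, 0.343, 0.0]
wrist_force: [-2.0, 0.9, 3.0]
opening: 0.577
grasp_force: 10.5
```

Call:
{"fn": "send_rows", "kwargs": {"series": [[[0,0,0],[0,0,0.2],-0.14],[[0,0,0],[0,0,0.3],-0.14],[[0,0,0],[0,0,0.3],-0.14]]}}

```text
time_s: 15.88
eef_pos: [0.5606, 0.0014, 0.0336]
eef_rot: [0.0, 0.939, 0.343, 0.0]
wrist_force: [0.6, 0.3, 0.4]
opening: 0.571
grasp_force: 7.7
```

Call:
{"fn": "send_rows", "kwargs": {"series": [[[0,0,0],[0,0,0.1],-0.13],[[0,0,0],[0,0,0.1],-0.12],[[0,0,0],[0,0,0.1],-0.12],[[0,0,0],[0,0,0.1],-0.12],[[0,0,0],[0,0,0.1],-0.12]]}}

```text
time_s: 16.5
eef_pos: [0.5605, 0.0013, 0.0338]
eef_rot: [0.0, 0.939, 0.343, 0.0]
wrist_force: [-0.7, -1.4, 1.4]
opening: 0.564
grasp_force: 11.2
```

Call:
{"fn": "send_rows", "kwargs": {"series": [[[0,0,0],[0,0,0],-0.12],[[0,0,0],[0,0,0],-0.12],[[0,0,0],[0,0,0],-0.12]]}}

```text
time_s: 16.88
eef_pos: [0.5605, 0.0014, 0.0338]
eef_rot: [0.0, 0.939, 0.343, 0.0]
wrist_force: [-1.4, -2.3, 1.9]
opening: 0.564
grasp_force: 11.2
```

Call:
{"fn": "send_rows", "kwargs": {"series": [[[0,0,0],[-0.5,-0.6,0],-0.115],[[0,0,0],[-0.7,-0.8,0],-0.115],[[0,0,0],[-0.7,-0.8,0],-0.115],[[0,0,0],[-0.7,-0.8,0],-0.115]]}}

```text
time_s: 17.38
eef_pos: [0.5598, 0.0009, 0.0337]
eef_rot: [-0.0, 0.939, 0.343, 0.0]
wrist_force: [1.1, 0.6, 0.9]
opening: 0.56
grasp_force: 5.0
```

```bash
python3 -c "
from h import *
o=telemetry.get_obs(); print(o['eef_pos'],o['wrist_force'].round(2),o['torque'].round(2),o['opening'],o['grasp_force'])"
```

```text
[0.55984078 0.0008619  0.03372438] [1.15 0.58 0.86] [ 0.05 -0.21 -0.03] 0.5600369539167349 5.040946528315544
```

Call:
{"fn": "send_rows", "kwargs": {"series": [[[0,0,0],[0,0,0.1],-0.105],[[0,0,0],[0,0,0.1],-0.1],[[0,0,0],[0,0,0.1],-0.1],[[0,0,0],[0,0,0.1],-0.1],[[0,0,0],[0,0,0.1],-0.1]]}}

```text
time_s: 18.0
eef_pos: [0.5597, 0.0008, 0.0338]
eef_rot: [-0.0, 0.939, 0.343, -0.0]
wrist_force: [-0.7, 0.7, 3.1]
opening: 0.554
grasp_force: 6.8
```

Call:
{"fn": "send_rows", "kwargs": {"series": [[[0,0,0],[0,0,0.1],-0.09],[[0,0,0],[0,0,0.2],-0.085],[[0,0,0],[0,0,0.2],-0.085],[[0,0,0],[0,0,0.2],-0.085],[[0,0,0],[0,0,0.2],-0.085]]}}

```text
time_s: 18.62
eef_pos: [0.5595, 0.0008, 0.0339]
eef_rot: [-0.0, 0.939, 0.343, -0.0]
wrist_force: [-1.0, 1.3, 3.7]
opening: 0.542
grasp_force: 10.1
```

Call:
{"fn": "send_rows", "kwargs": {"series": [[[0,0,0],[0,0,0.2],-0.08],[[0,0,0],[0,0,0.3],-0.075],[[0,0,0],[0,0,0.3],-0.075],[[0,0,0],[0,0,0.3],-0.075],[[0,0,0],[0,0,0.3],-0.075]]}}

```text
time_s: 19.25
eef_pos: [0.5594, 0.0008, 0.0341]
eef_rot: [-0.0, 0.939, 0.343, -0.0]
wrist_force: [-0.9, 1.4, -1.1]
opening: 0.54
grasp_force: 12.0
```

Call:
{"fn": "send_rows", "kwargs": {"series": [[[0,0,0],[0,0,0],-0.075],[[0,0,0],[0,0,0],-0.07],[[0,0,0],[0,0,0],-0.07],[[0,0,0],[0,0,0],-0.07]]}}

```text
time_s: 19.75
eef_pos: [0.5594, 0.0008, 0.0341]
eef_rot: [-0.0, 0.939, 0.343, -0.0]
wrist_force: [-2.3, 2.2, -0.3]
opening: 0.539
grasp_force: 14.4
```

```bash
python3 look.py s6
python3 - <<'E'
from meas import *
c=camera('top')
C=np.array([[.4714,.108],[.452,-.0892],[.647,-.1032],[.6666,.0938]])
# left & right rail inner edges, parts that are visible
for i in range(4):
    a,b,s,m=edge(c,C[i],C[(i+1)%4],.036,sign='b+'); d=b-a; print(i,np.degrees(np.arctan2(d[1],d[0])).round(2),s.round(4),m)
E
```

```text
[0.5594072  0.00082549 0.03410893] [-0.     0.939  0.343 -0.   ] [-2.3  2.2 -0.3] 0.5389196579452236 19.75 [-0.21  0.41  1.77  0.    0.97  0.66]
rule [([0.557, 0.01, 0.014], 0.81), ([0.466, 0.108, -0.003], 0.39)]
rule_grip1 [([0.549, 0.01, 0.045], 0.91), ([0.567, -0.014, 0.038], 0.86)]
rule_nose [([0.472, 0.108, 0.021], 0.6)]
rule_tip [([0.651, -0.105, 0.023], 0.87)]
0 -95.89 0.0023 33
1 -4.13 0.0002 39
2 84.13 0.0023 32
3 177.07 0.0009 24
```

Call:
{"fn": "send_rows", "kwargs": {"series": [[[0,0,0],[0,0,0],-0.075],[[0,0,0],[0,0,0],-0.08],[[0,0,0],[0,0,0],-0.08]]}}

```text
time_s: 20.42
eef_pos: [0.5595, 0.0008, 0.0341]
eef_rot: [-0.0, 0.939, 0.343, -0.0]
wrist_force: [-2.8, 3.5, -3.0]
opening: 0.538
grasp_force: 6.6
```

Call:
{"fn": "send_rows", "kwargs": {"series": [[[0,0,0],[0,0,2],-0.08],[[0,0,0],[0,0,4],-0.08],[[0,0,0],[0,0,7],-0.08],[[0,0,0],[0,0,10],-0.08]]}}

```text
time_s: 20.92
eef_pos: [0.5595, 0.0008, 0.0445]
eef_rot: [-0.0, 0.939, 0.343, -0.0]
wrist_force: [-3.3, 2.3, -5.6]
opening: 0.54
grasp_force: 3.6
```

Call:
{"fn": "send_rows", "kwargs": {"series": [[[0,0,0],[0,0,3],-0.073],[[0,0,0],[0,0,7],-0.073],[[0,0,0],[0,0,12],-0.073],[[0,0,0],[0,0,17],-0.073],[[0,0,0],[0,0,22],-0.073]]}}

```text
time_s: 21.55
eef_pos: [0.5605, 0.0005, 0.0674]
eef_rot: [0.001, 0.939, 0.343, 0.001]
wrist_force: [-0.3, 0.5, -1.0]
opening: 0.536
grasp_force: 0.0
```

```bash
python3 look.py s7
```

```text
[5.60467099e-01 4.53384258e-04 6.74275010e-02] [0.001 0.939 0.343 0.001] [-0.3  0.5 -1. ] 0.5356293631107567 21.55 [-0.21  0.35  1.76 -0.    1.03  0.66]
rule [([0.466, 0.109, -0.003], 0.74)]
rule_grip1 [([0.55, 0.013, 0.042], 0.74), ([0.571, -0.014, 0.04], 0.57)]
rule_nose [([0.469, 0.11, 0.018], 0.65)]
rule_tip [([0.648, -0.108, 0.02], 0.65), ([0.652, 0.472, 0.003], 0.27)]
```

Call:
{"fn": "send_rows", "kwargs": {"series": [[[0,0,10],[0,0,8],-0.4],[[0,0,20],[2,-3,10],-0.4],[[0,0,30],[4,-6,10],-0.4],[[0,0,40],[8,-9,10],-0.4],[[0,0,50],[12,-13.5,10],-0.4],[[0,0,60],[12,-13.5,10],-0.4],[[0,0,70],[12,-13.5,10],-0.4],[[0,0,80],[12,-13.5,10],-0.4],[[0,0,90],[12,-13.5,10],-0.4],[[0,0,90],[12,-13.5,-5],-0.4]]}}

```text
time_s: 23.05
eef_pos: [0.5726, -0.013, 0.0616]
eef_rot: [0.001, 0.422, 0.906, 0.0]
wrist_force: [-0.1, -0.3, -0.5]
opening: 0.702
grasp_force: 0.0
```

Call:
{"fn": "send_rows", "kwargs": {"series": [[[0,0,0],[0,0,-20],-0.4],[[0,0,0],[0,0,-35],-0.4],[[0,0,0],[0,0,-43],-0.4],[[0,0,0],[0,0,-43],0.1],[[0,0,0],[0,0,-43],0.4],[[0,0,0],[0,0,-43],0.6],[[0,0,0],[0,0,-43],0.8],[[0,0,0],[0,0,-43],0.8]]}}

```text
time_s: 24.05
eef_pos: [0.5715, -0.0134, 0.019]
eef_rot: [0.0, 0.422, 0.907, -0.001]
wrist_force: [-3.7, -3.6, 2.9]
opening: 0.268
grasp_force: 59.0
```

Call:
{"fn": "send_rows", "kwargs": {"series": [[[0,0,0],[0,0,8],0.8],[[0,0,0],[0,0,20],0.8],[[0,0,0],[0,0,45],0.8],[[0,0,-10],[-2,0,50],0.8],[[0,0,-20],[-6,0,50],0.8],[[0,0,-30],[-10,0,50],0.8],[[0,0,-40],[-14,1,50],0.8],[[0,0,-50],[-18,1.5,50],0.8],[[0,0,-60],[-22,1.5,50],0.8],[[0,0,-70],[-26.5,1.5,50],0.8]]}}

```text
time_s: 25.3
eef_pos: [0.5459, -0.0107, 0.0698]
eef_rot: [0.0, 0.867, 0.498, 0.001]
wrist_force: [0.3, -0.3, -0.7]
opening: 0.269
grasp_force: 60.1
```

Call:
{"fn": "send_rows", "kwargs": {"series": [[[0,0,-10],[0,0,0],0.8],[[0,0,-20],[0,0,0],0.8],[[0,0,-20],[0,0,0],0.8]]}}

```text
time_s: 25.68
eef_pos: [0.5459, -0.0109, 0.0696]
eef_rot: [0.0, 0.939, 0.344, 0.001]
wrist_force: [0.5, -0.1, -1.4]
opening: 0.27
grasp_force: 60.1
```

```bash
python3 look.py s8
```

```text
[ 0.54589958 -0.01085121  0.06960087] [0.    0.939 0.344 0.001] [ 0.5 -0.1 -1.4] 0.2704398473867839 25.675 [-0.24  0.32  1.8   0.    1.02  0.63]
rule [([0.566, 0.007, 0.065], 0.6)]
rule_grip1 [([0.578, 0.013, 0.097], 0.62), ([0.546, -0.013, 0.092], 0.56)]
rule_nose [([0.666, 0.094, 0.064], 0.58), ([0.468, 0.109, -0.003], 0.54)]
rule_tip []
```

View pics/s8.png

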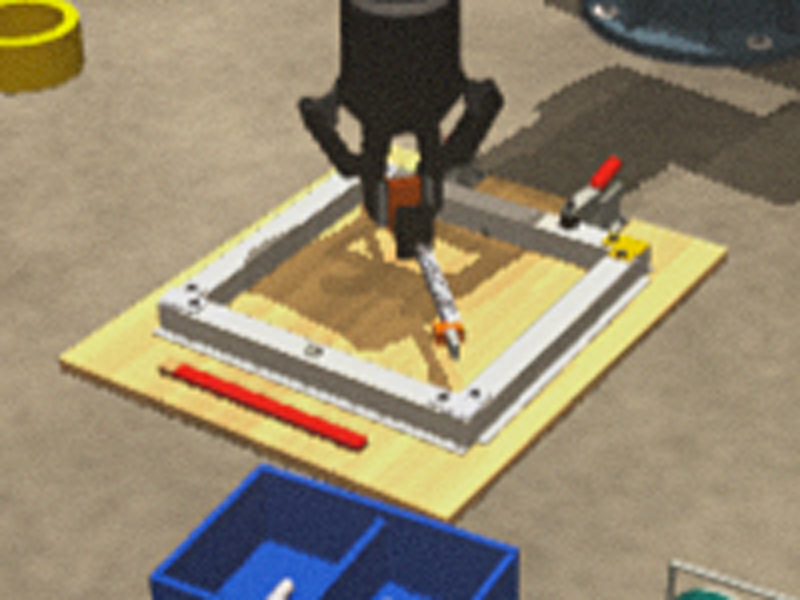

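Call:
{"fn": "send_rows", "kwargs": {"series": [[[0,0,0],[0,0,-12],0.8],[[0,0,0],[0,0,-20],0.8],[[0,0,0],[0,0,-24],0.8],[[0,0,0],[0,0,-28],0.8],[[0,0,0],[0,0,-31],0.8],[[0,0,0],[0,0,-31],0.8]]}}

```text
time_s: 26.68
eef_pos: [0.5451, -0.0112, 0.0371]
eef_rot: [-0.0, 0.939, 0.343, -0.0]
wrist_force: [-0.7, 0.0, -1.7]
opening: 0.267
grasp_force: 60.1
```

Call:
{"fn": "send_rows", "kwargs": {"series": [[[0,0,0],[0,0,-8],0.8],[[0,0,0],[0,0,-14],0.8],[[0,0,0],[0,0,-18],0.8],[[0,0,0],[0,0,-18],0.8]]}}

```text
time_s: 27.18
eef_pos: [0.5453, -0.0114, 0.0193]
eef_rot: [0.0, 0.939, 0.343, 0.0]
wrist_force: [-1.7, -0.4, 1.4]
opening: 0.267
grasp_force: 60.5
```

Call:
{"fn": "send_rows", "kwargs": {"series": [[[0,0,0],[0,0,0],0.4],[[0,0,0],[0,0,0],0.1],[[0,0,0],[0,0,30],-0.2],[[0,0,5],[0,0,55],-0.4],[[0,0,15],[14.2,12.1,58],-0.4],[[0,0,25],[14.2,12.1,58],-0.4],[[0,0,35],[14.2,12.1,58],-0.4],[[0,0,45],[14.2,12.1,58],-0.4],[[0,0,55],[14.2,12.1,58],-0.4],[[0,0,65],[14.2,12.1,58],-0.4]]}}

```text
time_s: 28.42
eef_pos: [0.5594, 0.0009, 0.0773]
eef_rot: [0.0, 0.606, 0.796, 0.0]
wrist_force: [-0.1, -0.6, -0.0]
opening: 0.699
grasp_force: 0.0
```

Call:
{"fn": "send_rows", "kwargs": {"series": [[[0,0,10],[0,0,0],-0.4],[[0,0,20],[0,0,0],-0.4],[[0,0,25],[0,0,0],-0.4],[[0,0,25],[0,0,0],-0.4]]}}

```text
time_s: 28.92
eef_pos: [0.5594, 0.0009, 0.0773]
eef_rot: [0.0, 0.422, 0.907, 0.0]
wrist_force: [1.1, 1.3, -0.0]
opening: 0.704
grasp_force: 0.0
```

```bash
python3 look.py s9
```

```text
[0.55940665 0.00089253 0.07728433] [0.    0.422 0.907 0.   ] [ 1.1  1.3 -0. ] 0.703519903798677 28.925 [-0.21  0.33  1.76  0.    1.05 -0.91]
rule [([0.566, 0.008, 0.016], 0.82)]
rule_grip1 [([0.541, -0.013, 0.04], 0.94), ([0.653, 0.472, -0.0], 0.6)]
rule_nose [([0.664, 0.09, 0.02], 0.75), ([0.758, -0.293, -0.007], 0.49)]
rule_tip []
```

Call:
{"fn": "send_rows", "kwargs": {"series": [[[0,0,0],[0,0,-20],-0.4],[[0,0,0],[0,0,-35],-0.4],[[0,0,0],[0,0,-43.5],-0.4],[[0,0,0],[0,0,-43.5],-0.25],[[0,0,0],[0,0,-43.5],-0.12],[[0,0,0],[0,0,-43.5],-0.09],[[0,0,0],[0,0,-43.5],-0.07],[[0,0,0],[0,0,-43.4],-0.05],[[0,0,0],[0,0,-43.2],-0.035],[[0,0,0],[0,0,-43.2],-0.035]]}}

```text
time_s: 30.42
eef_pos: [0.56, 0.0006, 0.0347]
eef_rot: [0.001, 0.422, 0.907, 0.0]
wrist_force: [-0.8, -0.5, 5.5]
opening: 0.519
grasp_force: 6.7
```

Call:
{"fn": "send_rows", "kwargs": {"series": [[[0,0,0],[0,0,0.4],-0.025],[[0,0,0],[0,0,0.5],-0.015],[[0,0,0],[0,0,0.6],-0.01],[[0,0,0],[0,0,0.6],-0.01],[[0,0,0],[0,0,0.6],-0.01]]}}

```text
time_s: 31.05
eef_pos: [0.5597, 0.0007, 0.0348]
eef_rot: [0.0, 0.422, 0.907, 0.0]
wrist_force: [1.2, -2.0, 5.0]
opening: 0.51
grasp_force: 6.2
```

Call:
{"fn": "send_rows", "kwargs": {"series": [[[0,0,0],[0.3,-0.3,0.4],-0.005],[[0,0,0],[0.5,-0.5,0.5],0.0],[[0,0,0],[0.5,-0.5,0.5],0.005],[[0,0,0],[0.5,-0.5,0.5],0.005],[[0,0,0],[0.5,-0.5,0.5],0.005]]}}

```text
time_s: 31.68
eef_pos: [0.5595, 0.0006, 0.035]
eef_rot: [-0.0, 0.422, 0.907, 0.0]
wrist_force: [1.1, 0.6, 2.3]
opening: 0.498
grasp_force: 5.4
```

Call:
{"fn": "send_rows", "kwargs": {"series": [[[0,0,0],[0,0,0.1],0.012],[[0,0,0],[0,0,0.2],0.02],[[0,0,0],[0,0,0.3],0.025],[[0,0,0],[0,0,0.3],0.025],[[0,0,0],[0,0,0.3],0.025]]}}

```text
time_s: 32.3
eef_pos: [0.5596, 0.0003, 0.0352]
eef_rot: [-0.0, 0.422, 0.907, -0.0]
wrist_force: [0.5, 0.7, -1.9]
opening: 0.488
grasp_force: 4.7
```

Call:
{"fn": "send_rows", "kwargs": {"series": [[[0,0,0],[0,0,-0.4],0.03],[[0,0,0],[0,0,-0.5],0.035],[[0,0,0],[0,0,-0.5],0.04],[[0,0,0],[0,0,-0.5],0.04],[[0,0,0],[0,0,-0.5],0.04]]}}

```text
time_s: 32.92
eef_pos: [0.5599, 0.0003, 0.0351]
eef_rot: [0.0, 0.422, 0.907, -0.0]
wrist_force: [-1.7, 0.4, 2.9]
opening: 0.482
grasp_force: 5.7
```

Call:
{"fn": "send_rows", "kwargs": {"series": [[[0,0,0],[0,0,0.1],0.045],[[0,0,0],[0,0,0.2],0.05],[[0,0,0],[0,0,0.2],0.055],[[0,0,0],[0,0,0.2],0.055],[[0,0,0],[0,0,0.2],0.055]]}}

```text
time_s: 33.55
eef_pos: [0.56, 0.0003, 0.0352]
eef_rot: [0.0, 0.422, 0.907, 0.0]
wrist_force: [-0.2, 0.5, 1.8]
opening: 0.476
grasp_force: 8.5
```

Call:
{"fn": "send_rows", "kwargs": {"series": [[[0,0,0],[0,0,0.1],0.06],[[0,0,0],[0,0,0.1],0.06],[[0,0,0],[0,0,0.1],0.06],[[0,0,0],[0,0,0.1],0.06]]}}

```text
time_s: 34.05
eef_pos: [0.56, 0.0004, 0.0353]
eef_rot: [0.0, 0.422, 0.907, 0.0]
wrist_force: [0.7, 0.8, 0.8]
opening: 0.469
grasp_force: 8.5
```

Call:
{"fn": "send_rows", "kwargs": {"series": [[[0,0,0],[0,0,0],0.065],[[0,0,0],[0,0,0.1],0.07],[[0,0,0],[0,0,0.1],0.07],[[0,0,0],[0,0,0.1],0.07]]}}

```text
time_s: 34.55
eef_pos: [0.5598, 0.0004, 0.0353]
eef_rot: [-0.0, 0.422, 0.907, 0.0]
wrist_force: [-0.8, 2.1, 0.5]
opening: 0.467
grasp_force: 9.6
```

Call:
{"fn": "send_rows", "kwargs": {"series": [[[0,0,0],[-0.2,0.2,0],0.075],[[0,0,0],[-0.3,0.3,0],0.075],[[0,0,0],[-0.3,0.3,0],0.075],[[0,0,0],[-0.3,0.3,0],0.075]]}}

```text
time_s: 35.05
eef_pos: [0.5596, 0.0006, 0.0354]
eef_rot: [0.0, 0.422, 0.907, -0.0]
wrist_force: [0.7, 1.3, 0.4]
opening: 0.459
grasp_force: 7.9
```

Call:
{"fn": "send_rows", "kwargs": {"series": [[[0,0,0],[0,0,0],0.08],[[0,0,0],[0,0,0.1],0.085],[[0,0,0],[0,0,0.1],0.085],[[0,0,0],[0,0,0.1],0.085]]}}

```text
time_s: 35.55
eef_pos: [0.5595, 0.0006, 0.0354]
eef_rot: [-0.0, 0.422, 0.907, -0.0]
wrist_force: [-0.7, 1.5, 0.4]
opening: 0.463
grasp_force: 9.6
```

Call:
{"fn": "send_rows", "kwargs": {"series": [[[0,0,0],[0,0,0],0.09],[[0,0,0],[0,0,0],0.09],[[0,0,0],[0,0,0],0.09]]}}

```text
time_s: 35.92
eef_pos: [0.5594, 0.0006, 0.0354]
eef_rot: [-0.0, 0.422, 0.907, -0.0]
wrist_force: [-0.7, 0.3, 0.7]
opening: 0.458
grasp_force: 11.3
```

```bash
python3 look.py s10
python3 - <<'E'
from meas import *
c=camera('top')
C=np.array([[.4714,.108],[.452,-.0892],[.647,-.1032],[.6666,.0938]])
a,b,s,m=edge(c,C[1],C[2],.036,sign='b+'); d=b-a; print(np.degrees(np.arctan2(d[1],d[0])).round(2),s.round(4),m)
for _ in range(4):
    camera('top'); o=telemetry.get_obs(); print(o['opening'],o['grasp_force'],o['wrist_force'].round(1))
E
```

```text
[0.55941292 0.00059315 0.03543382] [-0.     0.422  0.907 -0.   ] [-0.7  0.3  0.7] 0.4584202512027593 35.925 [-0.21  0.4   1.77 -0.    0.97 -0.91]
rule [([0.572, 0.01, 0.014], 0.71), ([0.562, -0.005, 0.001], 0.7)]
rule_grip1 [([0.544, -0.009, 0.04], 0.64), ([0.571, 0.005, 0.044], 0.58)]
rule_nose [([0.669, 0.093, 0.02], 0.81)]
rule_tip [([0.448, -0.093, 0.021], 0.6)]
-4.11 0.0002 40
0.4588012049917133 11.304468959569931 [-1.5 -0.1  1.6]
0.45570841987676114 11.316222846508026 [-1.8  0.   1.7]
0.4538262338160792 11.322519779205322 [-1.6 -0.5  0.2]
0.4593033891541242 11.280850768089294 [-1.7 -0.5  0.9]
```

Call:
{"fn": "send_rows", "kwargs": {"series": [[[0,0,0],[0,0,0],0.096],[[0,0,0],[0,0,0],0.096],[[0,0,0],[0,0,0],0.096],[[0,0,0],[0,0,0],0.096]]}}

```text
time_s: 36.92
eef_pos: [0.5594, 0.0006, 0.0355]
eef_rot: [-0.0, 0.422, 0.907, -0.0]
wrist_force: [-2.6, -0.7, 2.5]
opening: 0.457
grasp_force: 13.8
```

Run:
```python
from meas import *
c=camera('top')
C=np.array([[.4714,.108],[.452,-.0892],[.647,-.1032],[.6666,.0938]])
a,b,s,m=edge(c,C[1],C[2],.036,sign='b+'); d=b-a; print(np.degrees(np.arctan2(d[1],d[0])).round(2),s.round(4),m)
v=[]
for _ in range(4):
    camera('top'); o=telemetry.get_obs(); v.append(o['opening'])
print(np.mean(v),o['grasp_force'],o['wrist_force'].round(1),o['time_s'])
```

```text
-4.06 0.0002 39
0.4545171496012129 13.78145769238472 [-2.8 -1.1  2.4] 37.175
```

Call:
{"fn": "send_rows", "kwargs": {"series": [[[0,0,0],[0,0,0],-0.1],[[0,0,0],[0,0,10],-0.4],[[0,0,0],[0,0,35],-0.4],[[0,0,-10],[0,0,42],-0.4],[[0,0,-20],[-11,-9.3,42],-0.4],[[0,0,-30],[-11,-9.3,42],-0.4],[[0,0,-40],[-11,-9.3,42],-0.4],[[0,0,-50],[-11,-9.3,42],-0.4],[[0,0,-60],[-11,-9.3,42],-0.4],[[0,0,-70],[-11,-9.3,42],-0.4]]}}

```text
time_s: 38.42
eef_pos: [0.5493, -0.0087, 0.0784]
eef_rot: [0.001, 0.867, 0.499, 0.001]
wrist_force: [1.4, 0.4, -0.1]
opening: 0.699
grasp_force: 0.0
```

Call:
{"fn": "send_rows", "kwargs": {"series": [[[0,0,-10],[0,0,0],-0.4],[[0,0,-20],[0,0,-10],-0.4],[[0,0,-20],[0,0,-35],-0.4],[[0,0,-20],[0,0,-52],-0.4],[[0,0,-20],[0,0,-58.5],0.0],[[0,0,-20],[0,0,-58.5],0.4],[[0,0,-20],[0,0,-58.5],0.8],[[0,0,-20],[0,0,-58.5],0.8],[[0,0,-20],[0,0,-58.5],0.8]]}}

```text
time_s: 39.55
eef_pos: [0.5485, -0.0084, 0.0193]
eef_rot: [-0.0, 0.939, 0.343, -0.0]
wrist_force: [-1.1, 1.9, 1.3]
opening: 0.268
grasp_force: 59.1
```

Call:
{"fn": "send_rows", "kwargs": {"series": [[[0,0,0],[0,0,8],0.8],[[0,0,0],[0,0,20],0.8],[[0,0,0],[0,0,50],0.8],[[0,0,0],[-5,-20,80],0.8],[[0,0,0],[-15,-70,80],0.8],[[0,0,0],[-25,-125,80],0.8],[[0,0,0],[-40,-180,80],0.8],[[0,0,0],[-50,-230,80],0.8],[[0,0,0],[-59,-280,70],0.8],[[0,0,0],[-59,-291,40],0.8]]}}

```text
time_s: 40.8
eef_pos: [0.4907, -0.3054, 0.0623]
eef_rot: [0.004, 0.94, 0.341, 0.001]
wrist_force: [0.3, 0.1, -1.4]
opening: 0.269
grasp_force: 60.0
```

Call:
{"fn": "send_rows", "kwargs": {"series": [[[0,0,0],[0,0,-25],0.8],[[0,0,0],[0,0,-42],0.8],[[0,0,0],[0,0,-51],0.8],[[0,0,0],[0,0,-51],0.8],[[0,0,0],[0,0,-51],0.4],[[0,0,0],[0,0,-51],0],[[0,0,0],[0,0,-20],-0.4],[[0,0,0],[0,0,30],-0.4],[[0,0,0],[0,30,80],0.5],[[0,0,0],[20,60,110],1]]}}

```text
time_s: 42.05
eef_pos: [0.51, -0.24, 0.1725]
eef_rot: [0.002, 0.94, 0.342, 0.001]
wrist_force: [0.9, -0.7, -0.3]
opening: 0.278
grasp_force: 0.0
```

```bash
python3 look.py s11
python3 - <<'E'
from meas import *
c=camera('top')
C=np.array([[.4714,.108],[.452,-.0892],[.647,-.1032],[.6666,.0938]])
for i in range(4):
    a,b,s,m=edge(c,C[i],C[(i+1)%4],.036,sign='b+'); d=b-a; print(i,np.degrees(np.arctan2(d[1],d[0])).round(2),s.round(4),m)
im=ortho(c,.60,.75,-.16,.18,.036,2); im2=c['pixels']
save('t11',cv2.resize(im2[150:350,240:460],None,fx=2.7,fy=2.7,interpolation=cv2.INTER_CUBIC))
E
```

```text
[ 0.51003707 -0.23999219  0.17245951] [0.002 0.94  0.342 0.001] [ 0.9 -0.7 -0.3] 0.2781047981040379 42.05 [-0.65  0.21  1.69 -0.    1.23  0.22]
rule [([0.515, -0.28, 0.004], 0.65), ([0.61, -0.198, 0.007], 0.32)]
rule_grip1 [([0.491, -0.3, 0.029], 0.67), ([0.515, -0.286, 0.031], 0.41)]
rule_nose [([0.612, -0.198, 0.006], 0.83)]
rule_tip [([0.392, -0.386, 0.01], 0.48)]
0 -95.6 0.0002 40
1 -4.11 0.0002 40
2 84.33 0.0002 38
3 175.89 0.0002 40
```

View pics/t11.png

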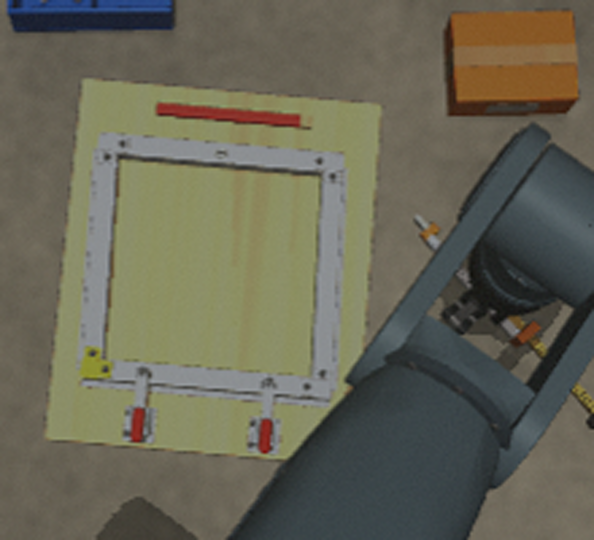

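Call:
{"fn": "send_rows", "kwargs": {"series": [[[0,0,8],[15,40,0],1],[[0,0,16],[35,90,0],1],[[0,0,24],[55,140,0],1],[[0,0,32],[80,195,0],1],[[0,0,40],[105,250,0],1],[[0,0,44.3],[130,300,0],1],[[0,0,44.3],[155,350,0],1],[[0,0,44.3],[174.5,383,-20],1],[[0,0,44.3],[174.5,383,-60],1],[[0,0,44.3],[174.5,383,-100],1]]}}

```text
time_s: 43.6
eef_pos: [0.6833, 0.1428, 0.0657]
eef_rot: [-0.001, 0.741, 0.672, -0.001]
wrist_force: [0.3, 0.1, -0.7]
opening: 0.001
grasp_force: 0.0
```

Call:
{"fn": "send_rows", "kwargs": {"series": [[[0,0,0],[0,0,-25],1],[[0,0,0],[0,0,-42],1],[[0,0,0],[0,0,-49],1],[[0,0,0],[0,0,-49],1]]}}

```text
time_s: 44.1
eef_pos: [0.6842, 0.1429, 0.0199]
eef_rot: [-0.0, 0.741, 0.672, -0.0]
wrist_force: [0.2, -0.4, 0.9]
opening: -0.0
grasp_force: 0.0
```

```bash
python3 look.py s12
```

```text
[0.68420653 0.14293858 0.01989008] [-0.     0.741  0.672 -0.   ] [ 0.2 -0.4  0.9] -0.00020622515351301454 44.1 [ 0.04  0.68  1.38 -0.    1.08  0.13]
rule [([0.513, -0.28, 0.002], 0.53)]
rule_grip1 [([0.513, -0.281, 0.031], 0.64), ([0.49, -0.301, 0.03], 0.63)]
rule_nose [([0.609, -0.197, 0.008], 0.53)]
rule_tip [([0.392, -0.384, 0.009], 0.66), ([0.711, -0.021, 0.01], 0.56)]
```

View pics/s12.png

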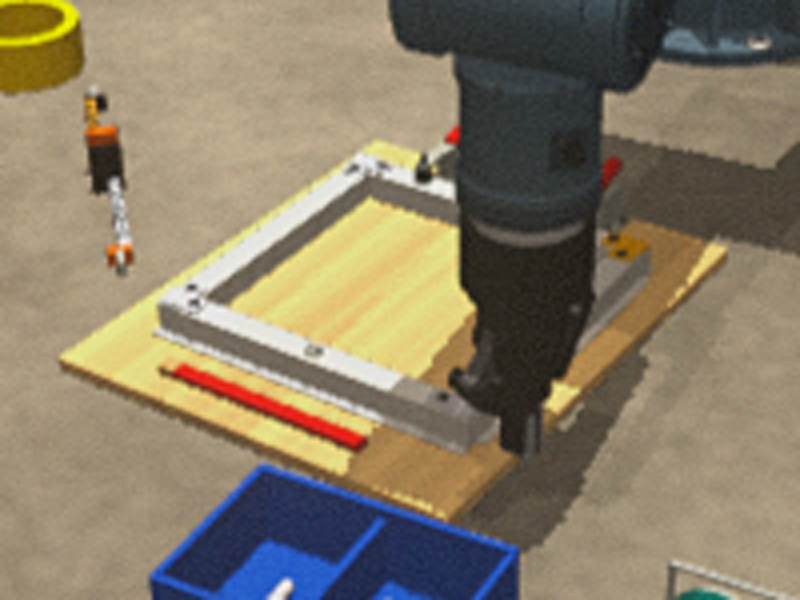

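Call:
{"fn": "send_rows", "kwargs": {"series": [[[0,0,0],[-0.8,-8,0],1],[[0,0,0],[-1.5,-15,0],1],[[0,0,0],[-1.7,-17,0],1],[[0,0,0],[-1.8,-18,0],1],[[0,0,0],[-1.8,-18,0],1],[[0,0,0],[-1.8,-18,0],1]]}}

```text
time_s: 45.1
eef_pos: [0.6823, 0.1255, 0.02]
eef_rot: [-0.0, 0.741, 0.672, 0.0]
wrist_force: [0.4, -0.1, 0.2]
opening: -0.002
grasp_force: 0.0
```

Call:
{"fn": "send_rows", "kwargs": {"series": [[[0,0,0],[-0.1,-1,0],1],[[0,0,0],[-0.2,-2,0],1],[[0,0,0],[-0.2,-2,0],1],[[0,0,0],[-0.2,-2,0],1]]}}

```text
time_s: 45.6
eef_pos: [0.6821, 0.1233, 0.02]
eef_rot: [-0.0, 0.741, 0.672, -0.0]
wrist_force: [0.1, 0.7, 0.1]
opening: 0.003
grasp_force: 0.0
```

Call:
{"fn": "send_rows", "kwargs": {"series": [[[0,0,0],[-0.1,-0.5,0],1],[[0,0,0],[-0.1,-1,0],1],[[0,0,0],[-0.1,-1,0],1]]}}

```text
time_s: 45.98
eef_pos: [0.682, 0.123, 0.02]
eef_rot: [-0.0, 0.741, 0.672, 0.0]
wrist_force: [0.5, 4.1, -0.1]
opening: 0.001
grasp_force: 1.9
```

Call:
{"fn": "send_rows", "kwargs": {"series": [[[0,0,0],[-0.1,-1,0],1],[[0,0,0],[-0.2,-2,0],1],[[0,0,0],[-0.3,-3,0],1],[[0,0,0],[-0.4,-4,0],1],[[0,0,0],[-0.4,-4,0],1],[[0,0,0],[-0.4,-4,0],1]]}}

```text
time_s: 46.72
eef_pos: [0.682, 0.1207, 0.0201]
eef_rot: [-0.001, 0.74, 0.672, 0.002]
wrist_force: [2.5, 9.7, -2.0]
opening: 0.002
grasp_force: 5.1
```

```bash
cat > ang.py <<'E'
from meas import *
o=telemetry.get_obs(); print(o['eef_pos'].round(4),o['wrist_force'].round(1),o['time_s'])
c=camera('top')
C=np.array([[.4714,.108],[.452,-.0892],[.647,-.1055],[.6666,.0915]])
for i in (0,1,2,3):
    a,b,s,m=edge(c,C[i],C[(i+1)%4],.036,sign='b+'); d=b-a; print(i,np.degrees(np.arctan2(d[1],d[0])).round(2),s.round(4),m)
E
python3 ang.py
```

```text
[0.682  0.1207 0.0201] [ 2.5  9.7 -2. ] 46.725
0 -95.81 0.0002 40
1 -4.58 0.0002 38
2 84.37 0.0002 36
3 173.86 0.001 25
```

Call:
{"fn": "send_rows", "kwargs": {"series": [[[0,0,0],[-0.1,-1,0],1],[[0,0,0],[-0.2,-2,0],1],[[0,0,0],[-0.3,-3,0],1],[[0,0,0],[-0.4,-3.5,0],1],[[0,0,0],[-0.4,-3.5,0],1]]}}

```text
time_s: 47.4
eef_pos: [0.6818, 0.1173, 0.0201]
eef_rot: [-0.001, 0.74, 0.672, 0.002]
wrist_force: [3.2, 10.6, -2.5]
opening: 0.003
grasp_force: 5.4
```

```bash
python3 ang.py
```

```text
[0.6818 0.1173 0.0201] [ 3.2 10.6 -2.5] 47.4
0 -95.86 0.0002 38
1 -5.61 0.0002 38
2 84.39 0.0002 35
3 176.86 0.003 40
```

Call:
{"fn": "send_rows", "kwargs": {"series": [[[0,0,0],[0.5,5,0],1],[[0,0,0],[2,20,0],1],[[0,0,0],[2,25,30],1],[[0,0,0],[2,25,90],1],[[0,0,0],[-40,45,140],1],[[0,0,0],[-90,75,150],1],[[0,0,0],[-140,105,150],1],[[0,0,0],[-190,135,150],1],[[0,0,0],[-240,165,150],1],[[0,0,0],[-240,165,150],1]]}}

```text
time_s: 48.7
eef_pos: [0.4377, 0.2817, 0.17]
eef_rot: [-0.0, 0.739, 0.674, -0.001]
wrist_force: [0.4, 0.3, -0.0]
opening: 0.001
grasp_force: 0.0
```

```bash
python3 ang.py
python3 - <<'E'
from h import *
c=camera('top')
for t in ['rule','rule_nose','rule_tip','pencil','level','cart_teal','cart_green','screw_box','tape_roll','mallet']:
    r=spotter.landmark_of(t,'top'); print(t,[(np.round(x['xyz'],3).tolist(),round(x['conf'],2)) for x in r[:1]])
E
```

```text
[0.4377 0.2817 0.17  ] [ 0.4  0.3 -0. ] 48.7
0 -95.61 0.0002 40
1 -5.62 0.0002 39
2 84.41 0.0002 37
3 174.26 0.0002 39
rule [([0.516, -0.283, -0.002], 0.71)]
rule_nose [([0.61, -0.198, 0.007], 0.57)]
rule_tip [([0.39, -0.382, 0.003], 0.68)]
pencil [([0.712, -0.016, 0.012], 0.61)]
level []
cart_teal [([0.653, 0.47, -0.002], 0.76)]
cart_green [([0.704, 0.389, -0.004], 0.97)]
screw_box [([0.621, -0.49, 0.0], 0.67)]
tape_roll [([0.368, -0.47, -0.001], 0.82)]
mallet [([0.618, -0.487, 0.0], 0.76)]
```

```bash
python3 -c "
from bench import ctrl; print(ctrl.hand_in())"
```

```text
the job is handed in; nothing more can be done
None
```

I gauged the yellow-plate diagonal first at about 278.2 mm, then the other at about 285.3 mm, and pushed the far rail about 5 mm to the right. By camera the frame is now square within about 0.2° (under 1 mm between the diagonals), though I did not gauge it again with the rule. The rule lies on the counter, the level could not be re-checked at the end, and the job was handed in at about 49 s.

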